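# Close the open draw latch of the equipment case

## Task

The black equipment case on the desk has two draw latches on its top; one is shut already, the other still stands open with its loop up. Tip the open latch's loop over so that its bar drops behind the hook of its keeper, then swing that latch's lever over and press it fully down until it snaps shut.

Things in the scene. Friction and masses are not known exactly. Their poses are not given: they have to be found in the camera images.
- case: The black equipment case, 124 mm deep (x), 190 mm wide (y), 115 mm tall, too heavy to move. Origin: centre of its underside; z up; its -x face, with a folded carry handle, is turned to the robot. The open and the shut draw latch sit on its level top, 116 mm apart along y, each with its lever hinge on the -x side and its keeper on the +x side.
- keeper (a point): Keeper of the open latch: the point, 10 mm above the case's top, where the centre of the loop's bar rests when hooked, just behind a small upright steel hook (14 mm wide, its top 9 mm above this point). x axis: level, from the lever's hinge to the keeper and beyond; y: along the hinge; z: up. The lever's hinge axis lies 50 mm to -x of this point and 4 mm above it.
- loop_tab (a point): Centre of the flat steel tab (16x30x3 mm) at the free end of the open latch's loop. x: along the loop, out to the tab; z: out of the face that looks toward -x of the keeper while the loop stands, and up once it lies down. It starts 65 to 85 deg above level, tab 80 to 105 mm above the case's top, over the lever. Steeper than 55 deg friction holds it; pushed farther over, it drops on the keeper
- loop_bar (a point): Centre of the round steel cross bar (6 mm thick, 28 mm long) of the open latch's loop, which must hook behind the keeper; 12 mm short of the tab's centre, same axes, and 61 mm from the loop's hinge, which is on the lever 14 mm from the lever's own hinge. Dropped, the bar lies 5 to 12 mm beyond its seat; the lever then draws it in.
- lever_face (a point): Middle of the outer face of the open latch's lever, a steel plate 24 mm wide that ends 48 mm from its hinge axis. The point is 34 mm along the lever from that axis; the face stands 8 mm off it. z: out of the face (toward the keeper while the lever stands, up when shut); x: from the lever's end to its hinge. Push here to shut it; when shut the point is 22 mm above the case's top.
- lever (a joint): Angle of the open latch's lever, rad: 0 is shut, lying flat and pointing away from the keeper (firm stop). It starts at 1.72 to 1.92, upright, leaning a little to the keeper, and stays where left until the hooked loop comes tight at about 1.0; from there it springs back if let go, and past dead centre at about 0.25 it snaps down to 0 and stays. Pushing at lever_face takes under 5 N.

How it is judged:
By the outcome, as a careful person would: the job done as asked, in the order asked, and still so for the second after the job is handed in, with the robot touching nothing.
It also fails if it takes over 32 s, if anything falls off the work surface, if the arm or the gripper's body presses on something with over 40 N, if the wrist force passes 120 N, or if a joint passes its speed limit or range.

## Robot

A 7-joint arm with a two-finger parallel gripper is mounted at the origin on the work surface; the furniture and walls round the work are solid. World frame = base frame: x ahead of the robot, y to its left, z up, the work surface at z = 0. Lengths are in m, angles in rad, forces in N, time in s.
With the tool pointing down it reaches from about 0.35 to 0.9 m from the base axis. Payload 19.9 kg.
Tool frame: the origin (TCP) lies on the mounting face of the last link; the fingertips stand 173 mm ahead of it and the grasp point (between the pads) lies 155 mm ahead of it; x points along the fingers, y is the direction in which the jaws open and shut, and the axes are right-handed (so a half turn about x gives the same grasp; the last joint's range is limited). The gripper opens to 85 mm and grips with 20 to 120 N. Pads are 22 mm wide; open, the fingers measure 114 mm over their backs; the gripper's body (76 mm by 85 mm) begins 54 mm behind the grasp point. The pads swing forward as they close: fully open they stand 13 mm farther back than shut.
Start: joints at [-1.298, 0.417, -0.01, 1.614, 0.005, 1.111, -0.053], TCP at [0.193, 0.594, 0.405] pointing down, gripper open.
Joint ranges: [-2.81, 2.81], [-0.39, 2.02], [-1.27, 1.25], [0.06, 2.57], [-1.19, 4.33], [0.19, 2], [-2.82, 2.82]. Speed limits (rad/s): [1.89, 1.89, 2.39, 2.39, 3.01, 3.01, 3.01].

## Interface

Orientations are given as a unit quaternion [w, x, y, z].
In Python, from rig import manip gives the robot as it stands. Calls block until the motion is done:
- manip.move_to(position, orientation): joint-space move of the TCP to a pose.
- manip.move_l(position, orientation=None, v=0.15): straight line of the TCP; orientation=None keeps the orientation; v is the mean speed in m/s.
- manip.move_joints(angles): joint-space move.
- manip.gripper_to(opening, effort=None): opening from 0.0 (shut) to 1.0 (fully open); effort is the grip in N (None keeps the last); returns when the fingers have stopped.
- manip.pause(seconds).
- manip.solve_ik(position, orientation): joint angles nearest the present ones, or None.
- manip.get_image(name): name is "scene" or "top"; returns a dict with "frame" (400x640x3 uint8, blue, green, red), "fx", "fy", "cx", "cy" (pixels), "dist" ([k1, k2, p1, p2, k3] as OpenCV has them; the pictures are not rectified), "eye" and "attitude" of the camera in the world. Camera axes: x right, y down, z forward; pixel columns grow to the right and rows downward; lengths in m; the calibration is good to about 2 mm. A picture is of the moment at which its call begins. There is no depth.
A pose or a line that the arm cannot do raises manip.MotionError and nothing moves.
- manip.finish_job(): hands the job in, once; it reports no verdict.
Readings, each from a call of its own:
- manip.current_time(): time.
- manip.current_joints(): joint angles.
- manip.current_qd(): joint speeds.
- manip.current_tau(): joint torques, N m.
- manip.current_tool_pos(): TCP position.
- manip.current_tcp_rot(): TCP orientation.
- manip.current_wrist_force(): force on the tool from outside, world axes, zero at the start.
- manip.current_wrist_torque(): the same for the moment, N m.
- manip.current_grip_width(): opening from 0.0 (shut) to 1.0 (fully open).
Only numpy, scipy, OpenCV 4.12 (cv2) and the standard library are available. Lean on these libraries where they do the work, as an engineer would, in place of code of your own. Each camera call takes 0.05 s, during which the arm holds its last target.

## Working session

There is one attempt and no reset: what is moved stays moved. The work goes in short steps, each a Python script; the robot and the scene stay as the last script left them, time stands still between calls to the robot, and variables do not carry over. Pictures are saved under pics/ and viewed, and the job is handed in when it is done.

```bash
ls; mkdir -p pics; python3 - <<'E'
from rig import manip
import cv2,numpy as np
for n in("scene","top"):
    d=manip.get_image(n); cv2.imwrite(f"pics/{n}0.png",d["frame"]); np.save(f"{n}0.npy",d,allow_pickle=True)
    print({k:v for k,v in d.items() if k!="frame"})
print(manip.current_time(),manip.current_tcp_rot(),manip.current_tool_pos())
E
```

```text
pics
{'fx': 448.4398899970214, 'fy': 448.4398899970214, 'cx': 315.7995889959995, 'cy': 199.52097650044416, 'dist': array([-0.06845667,  0.        ,  0.        ,  0.        ,  0.        ]), 'eye': array([ 0.18357538, -0.81703589,  0.72003676]), 'attitude': array([-0.37713166,  0.91013847, -0.15674725,  0.06964175])}
{'fx': 500.9815477567635, 'fy': 500.9815477567635, 'cx': 319.5157726049186, 'cy': 196.0699985882029, 'dist': array([0.00364595, 0.        , 0.        , 0.        , 0.        ]), 'eye': array([ 0.31130605, -0.24299119,  0.94131659]), 'attitude': array([ 0.03342362, -0.70168227,  0.7110628 , -0.0302414 ])}
0.1 [ 0.69839641  0.11008688  0.69844753 -0.11088006] [0.1928887  0.59437204 0.40409568]
```

View pics/scene0.png

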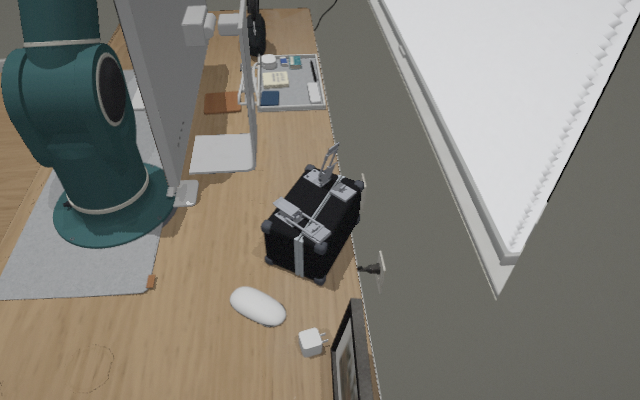

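View pics/top0.png

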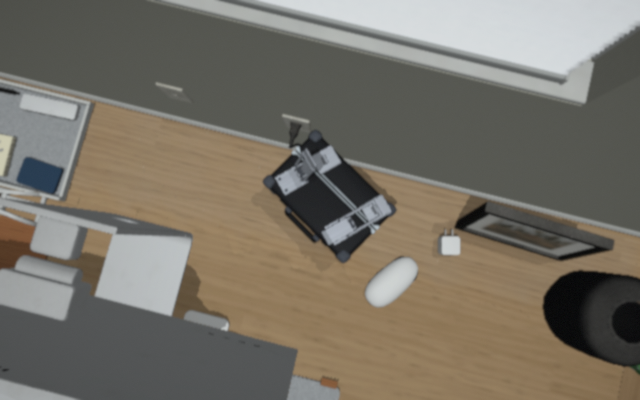

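```bash
python3 - <<'E'
import cv2
a=cv2.imread("pics/scene0.png")[125:295,225:405]; cv2.imwrite("pics/scene0z.png",cv2.resize(a,None,fx=3.5,fy=3.5,interpolation=cv2.INTER_CUBIC)[:600])
a=cv2.imread("pics/top0.png")[120:270,250:410]; cv2.imwrite("pics/top0z.png",cv2.resize(a,None,fx=4,fy=4,interpolation=cv2.INTER_CUBIC))
E
```

```text
(no output)
```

View pics/scene0z.png

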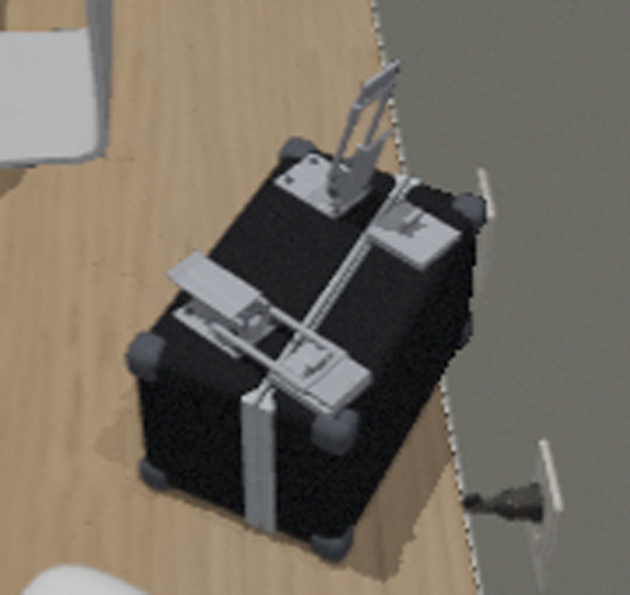

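View pics/top0z.png

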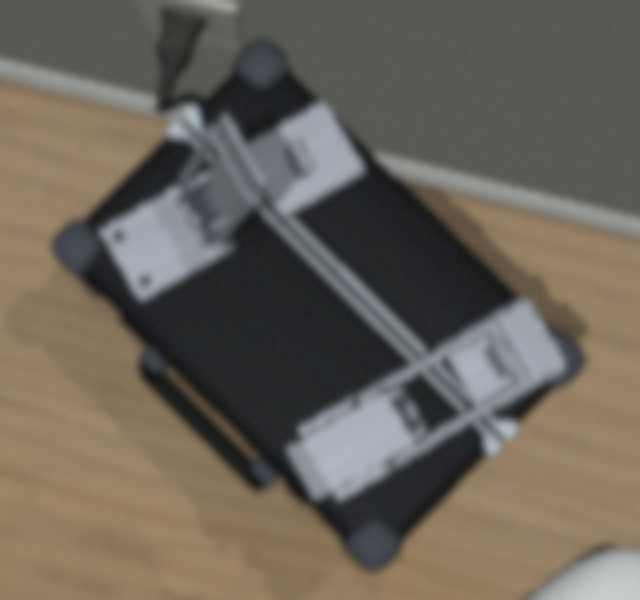

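```bash
cat > h.py <<'E'
import numpy as np,cv2
from scipy.spatial.transform import Rotation as R
def q2R(q): return R.from_quat([q[1],q[2],q[3],q[0]]).as_matrix()
def R2q(M): 
    q=R.from_matrix(M).as_quat(); return [q[3],q[0],q[1],q[2]]
def cam(d): return np.array([[d["fx"],0,d["cx"]],[0,d["fy"],d["cy"]],[0,0,1]]),np.array(d["dist"]),np.array(d["eye"]),q2R(d["attitude"])
def ray(d,uv):
    K,D,e,A=cam(d); p=cv2.undistortPoints(np.array(uv,float).reshape(1,1,2),K,D)[0,0]
    v=A@np.array([p[0],p[1],1]); return e,v/np.linalg.norm(v)
def onz(d,uv,z): e,v=ray(d,uv); return e+v*(z-e[2])/v[2]
def proj(d,P):
    K,D,e,A=cam(d); P=np.atleast_2d(P); r=cv2.Rodrigues(A.T)[0]
    return cv2.projectPoints(P.astype(float),r,-A.T@e,K,D)[0][:,0]
def tri(d1,u1,d2,u2):
    e1,v1=ray(d1,u1);e2,v2=ray(d2,u2)
    t=np.linalg.lstsq(np.c_[v1,-v2],e2-e1,rcond=None)[0]
    a=e1+v1*t[0];b=e2+v2*t[1]; return (a+b)/2,np.linalg.norm(a-b)
def ld(n): return np.load(n+".npy",allow_pickle=True).item()
E
python3 - <<'E'
from h import *
t=ld("top0");s=ld("scene0")
T=lambda x,y:(250+(x+.5)/4-.5,120+(y+.5)/4-.5)
S=lambda x,y:(225+(x+.5)/3.5-.5,125+(y+.5)/3.5-.5)
for n,a,b in [("front-L(-x,+y)",(78,247),(296,150)),("-x-y",(372,545),(146,355)),("+x-y",(566,355),(333,430)),("+x+y",(262,62),(470,208))]:
    print(n,tri(t,T(*a),s,S(*b)),onz(t,T(*a),.105))
E
```

```text
front-L(-x,+y) (array([ 0.41158027, -0.15657313,  0.11654856]), np.float64(0.0003530590824552022)) [ 0.41280981 -0.15532002  0.105     ]
-x-y (array([ 0.28717932, -0.27660911,  0.10925318]), np.float64(0.0005194498161968774)) [ 0.28680069 -0.27672618  0.105     ]
+x-y (array([ 0.3627967 , -0.35781421,  0.11164857]), np.float64(0.0028365322567018188)) [ 0.36459678 -0.35910578  0.105     ]
+x+y (array([ 0.48905394, -0.23383907,  0.1141845 ]), np.float64(0.0007471537845421207)) [ 0.4906575  -0.23363018  0.105     ]
```

```bash
python3 - <<'E'
import cv2
a=cv2.imread("pics/scene0.png")[135:195,295:375]; cv2.imwrite("pics/s1.png",cv2.resize(a,None,fx=10,fy=10,interpolation=cv2.INTER_CUBIC))
a=cv2.imread("pics/top0.png")[135:200,270:350]; cv2.imwrite("pics/t1.png",cv2.resize(a,None,fx=9,fy=9,interpolation=cv2.INTER_CUBIC))
E
```

```text
(no output)
```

View pics/s1.png

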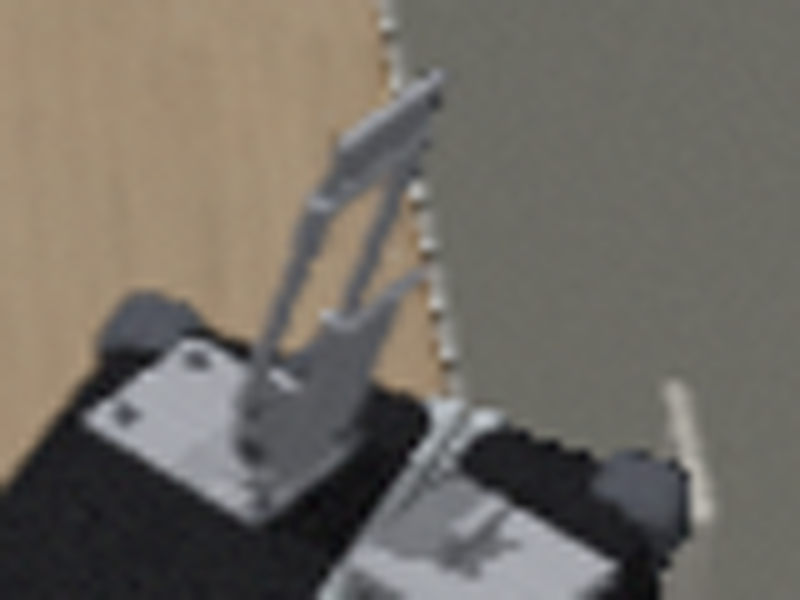

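View pics/t1.png

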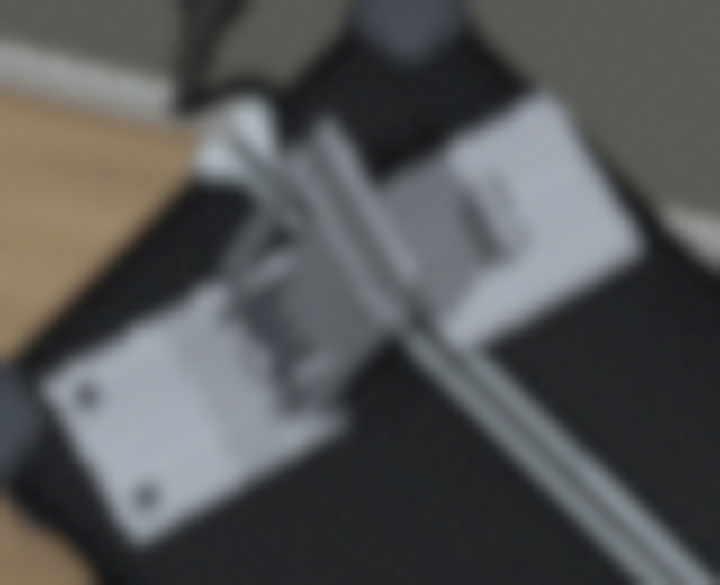

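```bash
python3 - <<'E'
import cv2
a=cv2.imread("pics/scene0.png")[0:230,0:340]; cv2.imwrite("pics/s2.png",cv2.resize(a,None,fx=2.3,fy=2.3,interpolation=cv2.INTER_CUBIC))
a=cv2.imread("pics/top0.png")[150:400,0:350]; cv2.imwrite("pics/t2.png",cv2.resize(a,None,fx=2.2,fy=2.2,interpolation=cv2.INTER_CUBIC))
from h import *
t=ld("top0")
for p in [(0,80),(350,165),(639,240)]: print(onz(t,p,0))
E
```

```text
[6.29587516e-01 3.74389923e-01 1.11022302e-16]
[ 0.45472448 -0.29789014  0.        ]
[ 3.06136452e-01 -8.33380732e-01  1.11022302e-16]
```

View pics/s2.png

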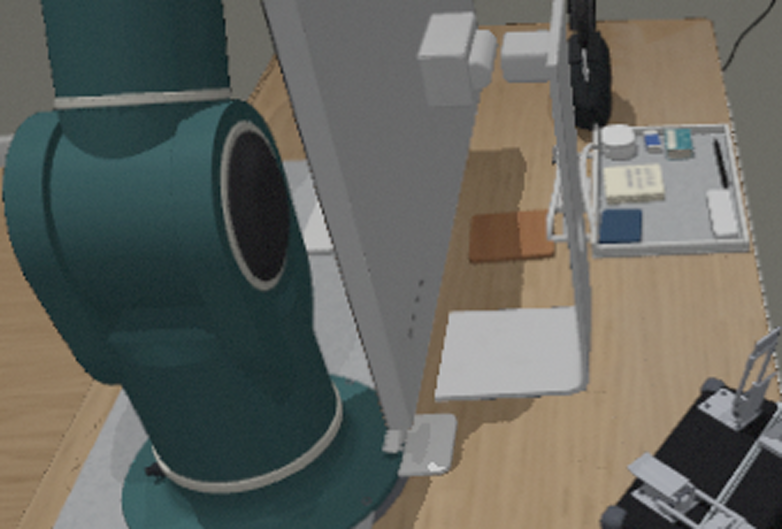

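View pics/t2.png

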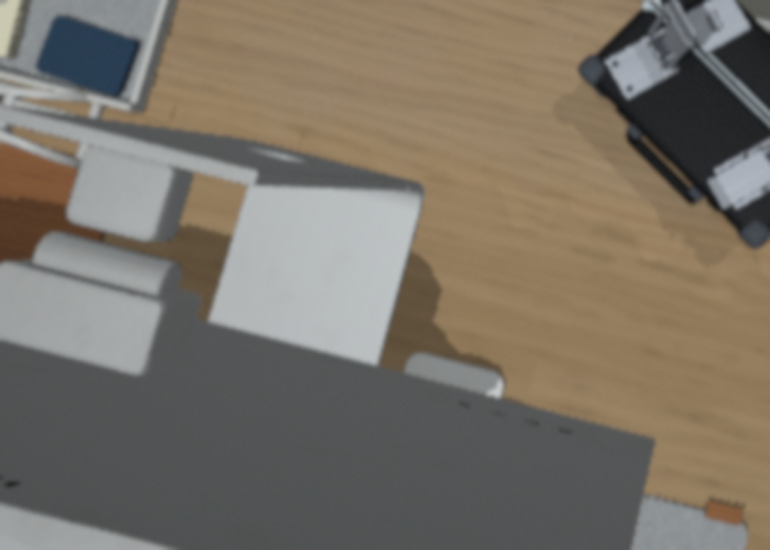

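```bash
python3 - <<'E'
from h import *
t=ld("top0");s=ld("scene0")
T=lambda x,y:((x+.5)/2.2-.5,150+(y+.5)/2.2-.5)
S=lambda x,y:((x+.5)/2.3-.5,(y+.5)/2.3-.5)
B,e=tri(t,T(655,437),s,S(412,430));print("corner",B,e)
B2,e=tri(t,T(655,437),s,S(390,430));print("corner",B2,e)
def plane(d,a,b):
    o,v=ray(d,a);_,w=ray(d,b); n=np.cross(v,w); return o,n/np.linalg.norm(n)
def line(pa,pb):
    d=np.cross(pa[1],pb[1]);d/=np.linalg.norm(d)
    P=np.linalg.lstsq(np.array([pa[1],pb[1],d]),[pa[1]@pa[0],pb[1]@pb[0],0],rcond=None)[0];return P,d
def rep(n,pa,pb,u=2):
    P,d=line(pa,pb);print(n,"dir",d,"at B-ish",P+d*((B-P)@d))
rep("bottom",plane(t,T(655,437),T(0,340)),plane(s,S(412,430),S(474,130)))
rep("edge",plane(t,T(655,437),T(635,550)),plane(s,S(390,430),S(265,0)))
rep("edge2",plane(t,T(655,437),T(635,550)),plane(s,S(412,430),S(300,60)))
# height of vertical edge at frame exit
for dd,uv in((s,S(265,0)),(s,S(290,0)),(t,T(635,549))):
    o,v=ray(dd,uv); k=np.linalg.lstsq(np.c_[v,-np.array([0,0,1])],B-o,rcond=None)[0]; print("z at exit",B[2]+k[1], o+v*k[0])
print(onz(t,T(90,5),.0),onz(t,T(155,5),.0))
print("stand plate", tri(t,T(420,187),s,S(588,385)), onz(t,T(378,362),0),onz(t,T(420,187),0))
E
```

```text
corner [ 0.15442494 -0.20453241  0.18501145] 0.00018766073128487437
corner [ 0.14660265 -0.20366479  0.18668003] 0.016277968800480318
bottom dir [-0.00466439  0.7965485  -0.60455664] at B-ish [ 0.15480235 -0.20389573  0.18584742]
edge dir [-7.89421282e-04  1.14538791e-02 -9.99934091e-01] at B-ish [ 0.1385959  -0.20151026  0.18505857]
edge2 dir [ 0.01986013  0.00751465 -0.99977453] at B-ish [ 0.15433387 -0.2045106   0.18500981]
z at exit 0.5111747792968074 [ 0.13888426 -0.20566844  0.51117478]
z at exit 0.5089383729526639 [ 0.15160041 -0.2046799   0.50893837]
z at exit 0.42198607983259884 [ 0.15385714 -0.20701755  0.42198608]
[ 4.87806996e-01  2.90806274e-01 -1.11022302e-16] [0.48703968 0.23449147 0.        ]
stand plate (array([ 0.32760738, -0.00069181,  0.01453747]), np.float64(0.002105418947980319)) [0.18060683 0.0371411  0.        ] [0.32681838 0.0033404  0.        ]
```

```bash
python3 - <<'E'
from h import *
t=ld("top0");s=ld("scene0")
T=lambda x,y:((x+.5)/2.2-.5,150+(y+.5)/2.2-.5)
S=lambda x,y:((x+.5)/2.3-.5,(y+.5)/2.3-.5)
print("block +x top?",tri(t,T(163,300),s,S(478,14)))
print("block -x top?",tri(t,T(140,376),s,S(430,14)))
print("bottom edge far",onz(t,T(0,340),.185),onz(t,T(400,398),.185))
print("stand head",tri(t,T(155,240),s,S(505,32)))
E
python3 - <<'E'
from rig import manip
import numpy as np, time
from h import *
rng=np.random.default_rng(0)
base=q2R(manip.current_tcp_rot());print(base)
Q=[];P=[];t0=time.time()
while len(Q)<80 and time.time()-t0<60:
    r=rng.uniform(.4,.85);a=rng.uniform(-2,2)
    p=[r*np.cos(a),r*np.sin(a),rng.uniform(.15,.6)]
    M=R.from_rotvec(rng.normal(size=3)*.4).as_matrix()@R.from_euler('z',a-1.25).as_matrix()@base
    q=manip.solve_ik(p,R2q(M))
    if q is not None: Q.append(q);P.append(np.r_[p,R2q(M)])
np.savez("ik.npz",Q=Q,P=P);print(len(Q),time.time()-t0,manip.current_time())
E
```

```text
block +x top? (array([0.27216324, 0.02091748, 0.40184102]), np.float64(0.009926215296996155))
block -x top? (array([0.2361428 , 0.02991559, 0.40377587]), np.float64(0.009201674573302135))
bottom edge far [0.22428842 0.23827087 0.185     ] [ 0.18227906 -0.03307363  0.185     ]
stand head (array([0.29718597, 0.03937448, 0.37622915]), np.float64(0.0034976580130776824))
[[-2.46665347e-04  3.08656284e-01  9.51173610e-01]
 [-1.09664562e-03  9.51172984e-01 -3.08656365e-01]
 [-9.99999368e-01 -1.11923521e-03  1.03865149e-04]]
80 2.6056697368621826 0.1
```

```bash
cat > kin.py <<'E'
import numpy as np
from scipy.spatial.transform import Rotation as R
def fk(q,p,full=False):
    # p: h,L1,a1,L2,a2,L3,a3,off1,(tool yaw) ; signs fixed
    sg=p["s"]
    h,L1,a1,L2,a2,L3,a3,o1,o7=p["v"]
    M=R.from_euler('z',sg[0]*q[0]+o1); x=np.array([0,0,h]); pts=[x]
    M=M*R.from_euler('y',sg[1]*q[1]); x=x+M.apply([a1,0,L1]); pts.append(x)
    M=M*R.from_euler('z',sg[2]*q[2])*R.from_euler('y',sg[3]*q[3]); x=x+M.apply([a2,0,L2]); pts.append(x)
    M=M*R.from_euler('z',sg[4]*q[4])*R.from_euler('y',sg[5]*q[5]); x=x+M.apply([a3,0,L3]); pts.append(x)
    M=M*R.from_euler('z',sg[6]*q[6]+o7)
    return x,M,pts
E
cat > fit.py <<'E'
from kin import *; import itertools
from scipy.optimize import least_squares
d=np.load("ik.npz");Q=d["Q"];P=d["P"]
# tool x along link z: columns
best=None
for s in itertools.product([-1],[1],[1,-1],[1],[1,-1],[1],[1,-1]):
    def res(v):
        o=[]
        for q,p in zip(Q[:40],P[:40]):
            x,M,_=fk(q,{"s":s,"v":v}); G=R.from_quat([p[4],p[5],p[6],p[3]])
            A=M.as_matrix();g=G.as_matrix()
            o+=list(x-p[:3])+list((A[:,2]-g[:,0])*.3)+list((A[:,0]-g[:,1])*.3)
        return np.array(o)
    for o7 in (0,1.57,3.14,-1.57):
        r=least_squares(res,[.3,.4,0,.4,0,.15,0,0,o7],max_nfev=30)
        if best is None or r.cost<best[0]: best=(r.cost,s,r.x); print(r.cost,s,r.x.round(4))
np.save("kin.npy",dict(s=best[1],v=best[2]),allow_pickle=True)
E
python3 fit.py
```

```text
3.7277072064347245 (-1, 1, 1, 1, 1, 1, 1) [ 0.0114  0.637   0.2775  0.1682 -0.0038 -0.1038  0.1526 -0.3257 -2.7464]
3.6798248654231536 (-1, 1, 1, 1, -1, 1, -1) [ 6.6500e-02  6.6380e-01  2.6500e-01  1.3620e-01 -7.0000e-04  3.9000e-03
  1.0980e-01 -3.5830e-01 -3.1214e+00]
2.8271066016378636 (-1, 1, -1, 1, 1, 1, 1) [ 1.7270e-01  4.8340e-01 -9.4000e-03  4.5520e-01 -1.2600e-02 -7.0000e-04
 -1.7000e-02 -3.6200e-02 -3.1004e+00]
2.82710660157675 (-1, 1, -1, 1, 1, 1, 1) [ 1.7270e-01  4.8340e-01 -9.4000e-03  4.5520e-01 -1.2600e-02 -7.0000e-04
 -1.7000e-02 -3.6200e-02  3.1828e+00]
2.7724115637921742 (-1, 1, -1, 1, 1, 1, -1) [ 0.1968  0.4814 -0.0133  0.4634  0.0048  0.0112 -0.0236  0.0084 -2.8755]
1.5516702058088327 (-1, 1, -1, 1, -1, 1, 1) [ 0.2844  0.5016 -0.0071  0.4697 -0.0074  0.1346 -0.0046 -0.0378  2.7793]
1.5516702051213682 (-1, 1, -1, 1, -1, 1, 1) [ 0.2844  0.5016 -0.0071  0.4697 -0.0074  0.1346 -0.0046 -0.0378  2.7793]
1.551670205074291 (-1, 1, -1, 1, -1, 1, 1) [ 0.2844  0.5016 -0.0071  0.4697 -0.0074  0.1346 -0.0046 -0.0378  2.7794]
0.002493685186581569 (-1, 1, -1, 1, -1, 1, -1) [ 0.2846  0.5015 -0.0071  0.4699 -0.0072  0.1346 -0.0046 -0.0374  3.1092]
```

```bash
python3 - <<'E'
from h import *
t=ld("top0");s=ld("scene0")
T=lambda x,y:((x+.5)/2.2-.5,150+(y+.5)/2.2-.5)
S=lambda x,y:((x+.5)/2.3-.5,(y+.5)/2.3-.5)
print("black thing bottom",onz(s,S(592,128),0), onz(s,S(592,30),0))
def onvert(d,uv,P):
    o,v=ray(d,uv); k=np.linalg.lstsq(np.c_[v,-np.array([0,0,1.])],np.array(P)-o,rcond=None)[0]; q=np.array(P)+[0,0,k[1]];return q,np.linalg.norm(q-o-v*k[0])
print("plate edge exit",onvert(s,S(556,0),[.327,0,0]),onvert(s,S(548,60),[.327,0,0]))
print("plate top corner",onvert(t,T(256,180),[.327,0,0]))
M=np.load("kin.npy",allow_pickle=True).item()
from kin import fk
x,A,p=fk([-1.298, 0.417, -0.01, 1.614, 0.005, 1.111, -0.053],M);print(x,p,A.as_matrix())
E
python3 -c "
import cv2
a=cv2.imread('pics/scene0.png')[0:110,180:340]; cv2.imwrite('pics/s3.png',cv2.resize(a,None,fx=5,fy=5,interpolation=cv2.INTER_CUBIC))"
```

```text
black thing bottom [4.79584247e-01 5.78629523e-01 1.11022302e-16] [ 5.69051310e-01  9.31570391e-01 -1.11022302e-16]
plate edge exit (array([0.327     , 0.        , 0.41206023]), np.float64(0.009579965307727834)) (array([0.327    , 0.       , 0.3638767]), np.float64(0.0017025639167113197))
plate top corner (array([0.327    , 0.       , 0.3492514]), np.float64(0.0010202600355402565))
[0.18640376 0.59696011 0.40917196] [array([0.        , 0.        , 0.28457757]), array([0.06000656, 0.18722308, 0.74600457]), array([0.18499581, 0.59258563, 0.54376421]), array([0.18640376, 0.59696011, 0.40917196])] [[ 3.13995907e-01  9.49424290e-01  2.97401419e-04]
 [ 9.49424262e-01 -3.13995743e-01 -4.94258753e-04]
 [-3.75878487e-04  4.37555348e-04 -9.99999834e-01]]
```

View pics/s3.png

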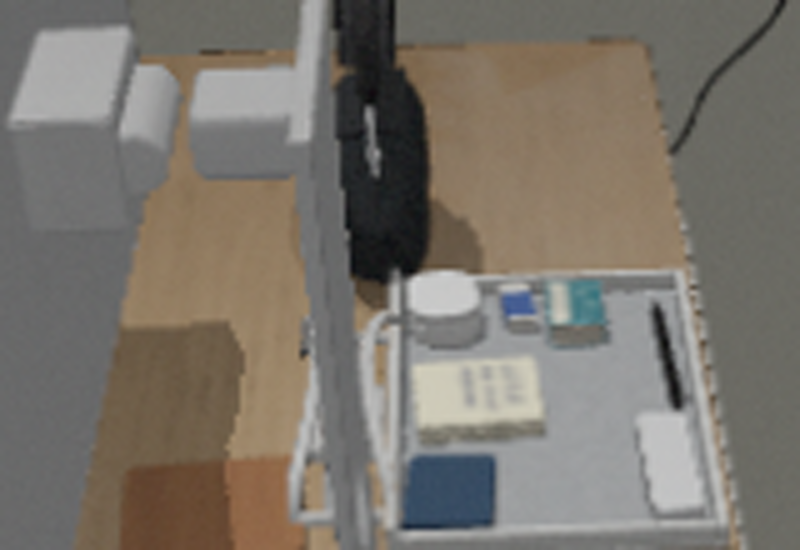

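```bash
python3 - <<'E'
from h import *
t=ld("top0");s=ld("scene0")
T=lambda x,y:(270+(x+.5)/9-.5,135+(y+.5)/9-.5)
S=lambda x,y:(295+(x+.5)/10-.5,135+(y+.5)/10-.5)
C=np.array([.3877,-.2562]);
def tr(n,a,b): P,e=tri(t,T(*a),s,S(*b));print(n,P.round(4),round(e*1e3,1));return P
A1=tr("base far L",(40,385),(190,337))
A2=tr("base far R",(140,548),(83,418))
A3=tr("base near R",(352,412),(258,525))
K2=tr("keeper far R",(645,247),(618,562))
sc1=tr("screw1",(88,397),(197,360)); sc2=tr("screw2",(146,497),(125,413))
K1=onz(t,T(548,95),.118);K3=onz(t,T(470,350),.118); print("K1,K3",K1,K3)
z=.118
a1,a2,k2=[onz(t,T(*p),z) for p in((40,385),(140,548),(645,247))]
print("base end",a1,a2,"keeper end",K1,k2)
m1=(a1+a2)/2;m2=(K1+k2)/2; d=m2-m1; print("axis yaw",np.degrees(np.arctan2(d[1],d[0])),"len",np.linalg.norm(d))
print("base edge perp yaw",np.degrees(np.arctan2(*(a1-a2)[[1,0]]))-90,"keeper",np.degrees(np.arctan2(*(K1-k2)[[1,0]]))-90, "widths",np.linalg.norm(a1-a2),np.linalg.norm(K1-k2))
tr("tab top L",(325,122),(440,72)); tr("tab top R",(403,290),(342,150))
tr("lever end L",(300,155),(425,270))
E
```

```text
base far L [ 0.4179 -0.165   0.1196] 0.5
base far R [ 0.388  -0.1835  0.1218] 1.8
base near R [ 0.4119 -0.2222  0.1197] 0.1
keeper far R [ 0.4487 -0.2791  0.1475] 23.8
screw1 [ 0.4158 -0.1741  0.1214] 1.4
screw2 [ 0.397  -0.1845  0.1215] 1.0
K1,K3 [ 0.47063022 -0.25907675  0.118     ] [ 0.42326896 -0.24400706  0.118     ]
base end [ 0.41786177 -0.16478794  0.118     ] [ 0.38748807 -0.18298949  0.118     ] keeper end [ 0.47063022 -0.25907675  0.118     ] [ 0.44197499 -0.27653708  0.118     ]
axis yaw -60.27345151044324 len 0.10815062262581657
base edge perp yaw -59.06768768462296 keeper -58.64503352980831 widths 0.035409864800513585 0.033555693528392015
tab top L [ 0.4464 -0.2208  0.2209] 0.8
tab top R [ 0.4208 -0.2335  0.2188] 2.6
lever end L [ 0.4495 -0.2145  0.1684] 2.9
```

```bash
python3 - <<'E'
import cv2
a=cv2.imread("pics/top0.png")[190:250,315:395]; cv2.imwrite("pics/t4.png",cv2.resize(a,None,fx=10,fy=10,interpolation=cv2.INTER_CUBIC))
a=cv2.imread("pics/scene0.png")[190:250,265:345]; cv2.imwrite("pics/s4.png",cv2.resize(a,None,fx=10,fy=10,interpolation=cv2.INTER_CUBIC))
from h import *
t=ld("top0")
T=lambda x,y:(270+(x+.5)/9-.5,135+(y+.5)/9-.5)
m1=np.array([.40267,-.17389]);u=np.array([np.cos(np.radians(-60)),np.sin(np.radians(-60))]);v=np.array([-u[1],u[0]])
for p,z in [((485,225),.13),((470,205),.13),((500,245),.13),((515,215),.118)]:
    P=onz(t,T(*p),z);print(p,P,(P[:2]-m1)@u,(P[:2]-m1)@v)
E
```

```text
(485, 225) [ 0.44451536 -0.24702819  0.13      ] 0.08426220776219225 -0.0003299491392030838
(470, 205) [ 0.44823047 -0.24435006  0.13      ] 0.08380044127522937 0.0042264936056966565
(500, 245) [ 0.44080334 -0.24970407  0.13      ] 0.08472358018458827 -0.004882594937517125
(515, 215) [ 0.44827403 -0.25265025  0.118     ] 0.09101039480390845 0.00011412435942645224
```

View pics/t4.png

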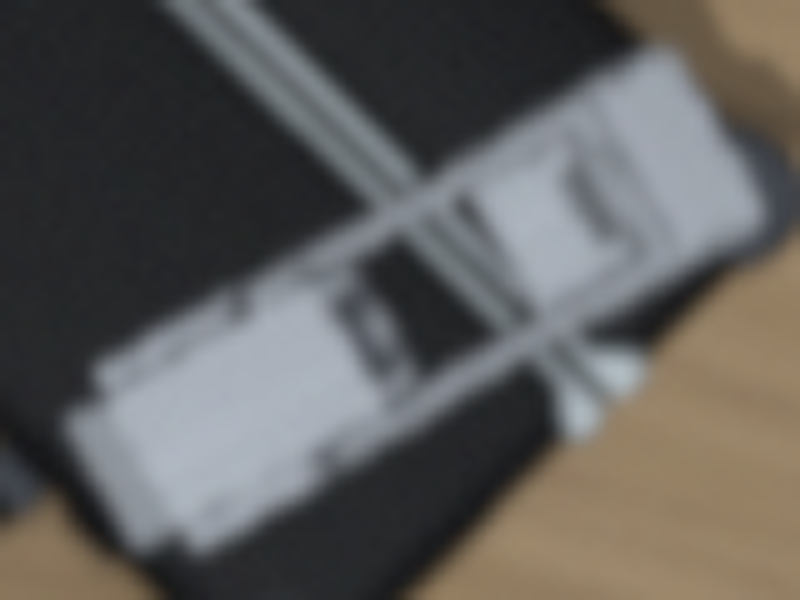

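View pics/s4.png

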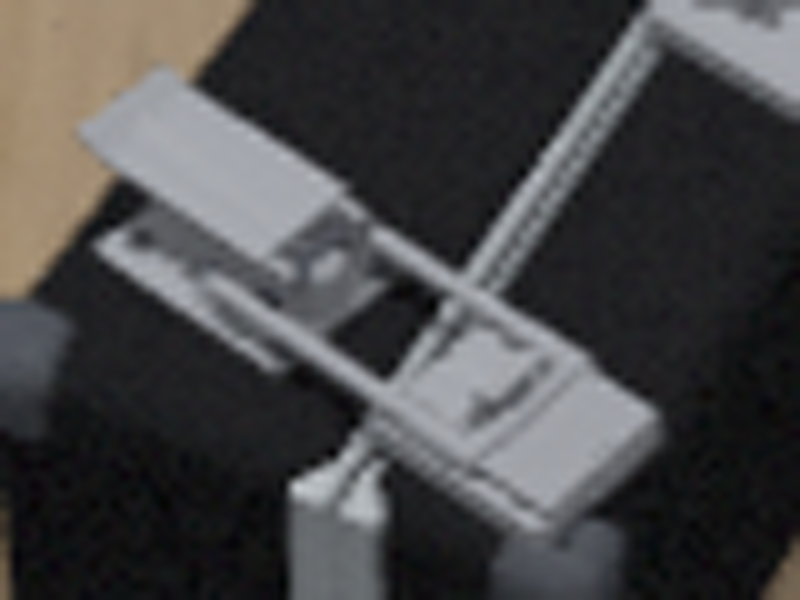

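```bash
python3 - <<'E'
from h import *
t=ld("top0");s=ld("scene0")
T=lambda x,y:(315+(x+.5)/10-.5,190+(y+.5)/10-.5)
S=lambda x,y:(265+(x+.5)/10-.5,190+(y+.5)/10-.5)
L=onz(t,T(105,485),.137);E=onz(t,T(720,130),.127)
Ls=onz(s,S(120,100),.137);Es=onz(s,S(605,477),.127)
C=np.array([.3877,-.2562]);cy=np.radians(44)
Y=np.array([np.cos(cy),np.sin(cy)]);X=np.array([Y[1],-Y[0]])
for l,e in((L,E),(Ls,Es)):
    d=(e-l)[:2];print(l,e,"len",np.linalg.norm(d),"yaw",np.degrees(np.arctan2(d[1],d[0])))
    k=l[:2]+d*98/118; print("shut keeper",k,"case",(k-C)@X,(k-C)@Y)
    k2=l[:2]+d/np.linalg.norm(d)*.098; print("shut keeper2",k2,"-> open",k2+.116*Y)
u=np.array([np.cos(np.radians(-60)),np.sin(np.radians(-60))])
k=np.array([.40267,-.17389])+.0836*u;print("open keeper",k,"case",(k-C)@X,(k-C)@Y)
E
```

```text
[ 0.31642101 -0.24781577  0.137     ] [ 0.37279806 -0.34885222  0.127     ] len 0.115701061226184 yaw -60.8390381258445
shut keeper [ 0.36324263 -0.3317274 ] case 0.03734034507356927 -0.07005890184440342
shut keeper2 [ 0.36417296 -0.33339469] -> open [ 0.44761637 -0.25281432]
[ 0.31770375 -0.24426531  0.137     ] [ 0.37329361 -0.35085947  0.127     ] len 0.1202187506357057 yaw -62.45753611422891
shut keeper [ 0.3638716  -0.33279267] case 0.038543555436271484 -0.07034645386051754
shut keeper2 [ 0.36301953 -0.33115881] -> open [ 0.44646294 -0.25057844]
open keeper [ 0.44447    -0.24628972] case 0.032306899556570096 0.04772117681141746
```

```bash
python3 - <<'E'
import cv2
a=cv2.imread("pics/scene0.png")[0:300,290:640]; cv2.imwrite("pics/s5.png",cv2.resize(a,None,fx=2,fy=2,interpolation=cv2.INTER_CUBIC))
a=cv2.imread("pics/top0.png")[0:250,150:500]; cv2.imwrite("pics/t5.png",cv2.resize(a,None,fx=2.2,fy=2.2,interpolation=cv2.INTER_CUBIC))
from h import *
t=ld("top0");s=ld("scene0")
a=onz(t,(0,80),0);b=onz(t,(639,240),0);
for p in [(317,30),(329,110),(365,240),(371,310)]:
    P=onz(s,p,0); print(P, "top-line x at y",a[0]+(P[1]-a[1])*(b[0]-a[0])/(b[1]-a[1]))
E
```

```text
[0.73999271 0.70155428 0.        ] top-line x at y 0.7172048616510209
[0.59146542 0.1894486  0.        ] top-line x at y 0.5800586851042303
[ 0.49011525 -0.28581308  0.        ] top-line x at y 0.4527796405722985
[ 0.43209555 -0.44254147  0.        ] top-line x at y 0.4108064686975366
```

View pics/s5.png

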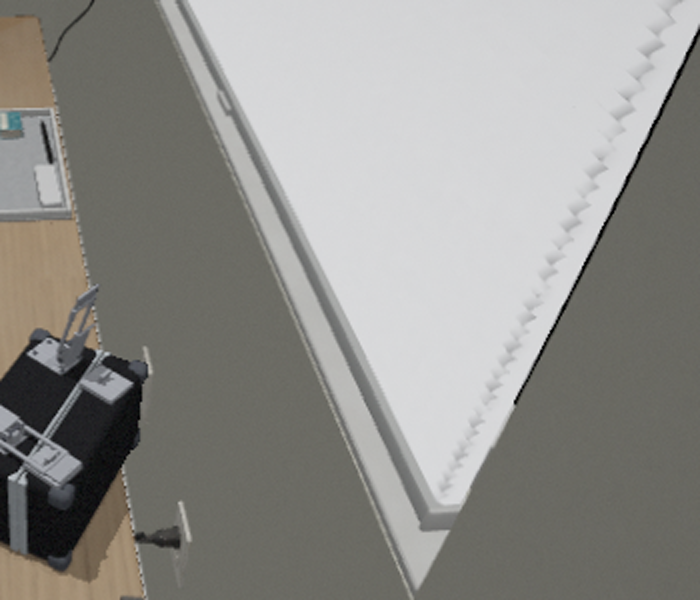

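View pics/t5.png

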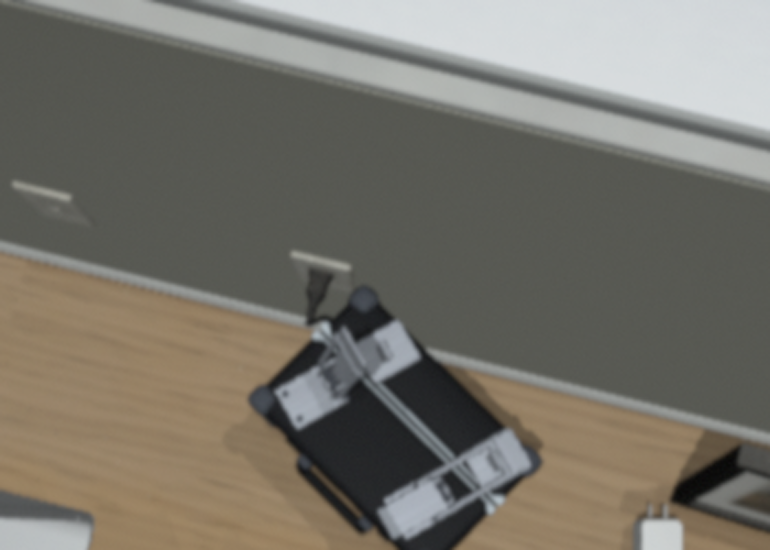

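```bash
cat > plan.py <<'E'
from h import *
from kin import fk
KM=np.load("kin.npy",allow_pickle=True).item()
K=np.array([.4467,-.2500,.125]); yaw=np.radians(-60.3)
u=np.array([np.cos(yaw),np.sin(yaw),0]); v=np.array([-u[1],u[0],0]); z=np.array([0,0,1.])
n=np.array([.966,-.259,0])
def rot(tilt,flip=1,jaw=v):
    d=-z*np.cos(tilt)+n*np.sin(tilt)
    y=flip*(jaw-(jaw@d)*d); y/=np.linalg.norm(y)
    return np.c_[d,y,np.cross(d,y)]
def tcp(tip,M,L=.173): return np.array(tip)-L*M[:,0]
def kp(x,h,y=0): return K+x*u+y*v+h*z   # keeper-frame metres
E
python3 - <<'E'
from plan import *
from rig import manip
for tilt in (0,10,15,20,30):
  for fl in (1,-1):
    M=rot(np.radians(tilt),fl)
    for nm,tip in (("pre",kp(-.058,.07)),("end",kp(-.005,.068)),("lev0",kp(-.012,.04)),("levE",kp(-.084,.012))):
        q=manip.solve_ik(tcp(tip,M),R2q(M))
        if q is None: print(tilt,fl,nm,None);continue
        x,_,p=fk(q,KM); e,w=p[1],p[2]
        # forearm height where it crosses monitor plane
        f=lambda P:P[0]-(.155+(P[1]+.205)*.156)
        fa,fb=f(e),f(w); k=fa/(fa-fb); X=e+k*(w-e)
        print(tilt,fl,nm,np.round(q,2),"elbow",e.round(2),"wrist",w.round(2),"cross",X.round(3))
E
```

```text
0 1 pre [-0.45  0.26  0.96  2.06 -0.26  0.94  1.16] elbow [0.11 0.05 0.77] wrist [ 0.41 -0.19  0.5 ] cross [ 0.185 -0.012  0.704]
0 1 end [-0.13  0.3   0.68  1.96 -0.23  0.96  1.18] elbow [0.14 0.01 0.77] wrist [ 0.44 -0.24  0.5 ] cross [ 0.184 -0.022  0.728]
0 1 lev0 [-0.17  0.35  0.72  2.   -0.29  0.9   1.23] elbow [0.16 0.02 0.76] wrist [ 0.44 -0.23  0.47] cross [ 0.187 -0.002  0.733]
0 1 levE [-0.44  0.33  0.92  2.16 -0.36  0.81  1.22] elbow [0.14 0.06 0.76] wrist [ 0.4  -0.17  0.44] cross [0.19  0.018 0.702]
0 -1 pre [-0.55  0.3   1.09  2.07 -0.33  0.96 -1.91] elbow [0.12 0.07 0.77] wrist [ 0.41 -0.19  0.5 ] cross [0.189 0.011 0.706]
0 -1 end [-0.42  0.44  1.09  1.97 -0.46  1.01 -1.74] elbow [0.19 0.08 0.74] wrist [ 0.44 -0.24  0.5 ] cross [0.198 0.069 0.735]
0 -1 lev0 [-0.42  0.48  1.09  2.01 -0.53  0.97 -1.69] elbow [0.21 0.09 0.73] wrist [ 0.43 -0.23  0.47] cross [0.202 0.098 0.742]
0 -1 levE [-0.57  0.4   1.09  2.16 -0.48  0.84 -1.8 ] elbow [0.16 0.1  0.75] wrist [ 0.4  -0.17  0.44] cross [0.196 0.059 0.706]
10 1 pre [-0.71  0.16  1.2   2.18 -0.28  0.75  1.2 ] elbow [0.06 0.
[... 3240 characters left out ...]
52]
30 1 end [ 0.18  0.05  0.35  2.31 -0.5   0.31  1.55] elbow [ 0.02 -0.    0.79] wrist [ 0.3  -0.19  0.46] cross [ 0.17  -0.106  0.606]
30 1 lev0 [-0.58  0.2   1.2   2.36 -1.1   0.38  2.13] elbow [0.08 0.05 0.78] wrist [ 0.29 -0.19  0.43] cross [ 0.177 -0.065  0.614]
30 1 levE None
30 -1 pre [ 0.45 -0.05 -0.01  2.39 -0.31  0.29 -1.84] elbow [-0.03  0.01  0.79] wrist [ 0.28 -0.14  0.46] cross [ 0.173 -0.089  0.571]
30 -1 end [-0.55  0.07  1.12  2.33 -0.66  0.35 -1.42] elbow [0.02 0.01 0.79] wrist [ 0.29 -0.2   0.46] cross [ 0.171 -0.104  0.604]
30 -1 lev0 [-0.51  0.17  1.11  2.36 -1.03  0.35 -1.07] elbow [0.07 0.03 0.78] wrist [ 0.29 -0.19  0.43] cross [ 0.175 -0.076  0.609]
30 -1 levE None
```

```bash
python3 - <<'E'
from plan import *
s=ld("scene0")
S=lambda x,y:((x+.5)/2.3-.5,(y+.5)/2.3-.5)
for uv in((420,90),(430,14)):
    o,w=ray(s,S(*uv)); P=np.array([.236,.03,0]); k=np.linalg.lstsq(np.c_[w,-z],P-o,rcond=None)[0]; print(k[1],np.linalg.norm(P+z*k[1]-o-w*k[0]))
from rig import manip
print(manip.current_time()); 
manip.move_joints([-1.298,.082,0,1.274,0,1.785,0.0]); print(manip.current_time(),manip.current_tool_pos())
manip.move_joints([.43,.082,0,1.274,0,1.785,0.95]); print(manip.current_time(),manip.current_tool_pos(),manip.current_wrist_force())
manip.gripper_to(0.0); print(manip.current_time())
for tilt in (5,8,10):
  for fl in (1,-1):
    M=rot(np.radians(tilt),fl)
    for nm,tip in (("pre0",kp(-.058,.12)),("pre",kp(-.058,.07)),("end",kp(-.005,.068))):
        q=manip.solve_ik(tcp(tip,M),R2q(M)); print(tilt,fl,nm,np.round(q,2) if q is not None else None)
for n in("scene","top"):
    d=manip.get_image(n); cv2.imwrite(f"pics/{n}1.png",d["frame"])
print(manip.current_time())
E
```

```text
0.3414975814922563 0.014460147485720777
0.40260487233044673 0.004622683971070348
0.1
1.4917 [0.16453937 0.47410882 0.7534632 ]
4.1833 [ 0.44219319 -0.23575802  0.75488285] [-0.19682064  0.47375787 -0.45020309]
4.95
5 1 pre0 [ 0.42  0.06 -0.03  2.04 -0.01  0.95  0.91]
5 1 pre [ 0.42  0.13 -0.03  2.1  -0.01  0.83  0.91]
5 1 end [ 0.45  0.21  0.    2.   -0.02  0.84  0.99]
5 -1 pre0 [ 0.38  0.06  0.    2.04 -0.01  0.95 -2.23]
5 -1 pre [ 0.37  0.13  0.01  2.1  -0.02  0.83 -2.22]
5 -1 end [ 0.35  0.21  0.11  2.01 -0.05  0.84 -2.12]
8 1 pre0 [ 0.42  0.03 -0.03  2.08 -0.02  0.89  0.93]
8 1 pre [ 0.42  0.1  -0.03  2.13 -0.02  0.77  0.93]
8 1 end [ 0.46  0.18  0.    2.04 -0.04  0.78  1.01]
8 -1 pre0 [ 0.4   0.03 -0.01  2.08 -0.02  0.89 -2.21]
8 -1 pre [ 0.39  0.1   0.    2.13 -0.03  0.77 -2.21]
8 -1 end [ 0.36  0.18  0.11  2.04 -0.07  0.78 -2.1 ]
10 1 pre0 [ 0.42  0.02 -0.03  2.1  -0.03  0.85  0.94]
10 1 pre [ 0.42  0.08 -0.03  2.16 -0.03  0.73  0.94]
10 1 end [ 0.46  0.17  0.01  2.06 -0.05  0.74  1.03]
10 -1 pre0 [ 0.42  0.02 -0.03  2.1  -0.03  0.85 -2.2 ]
10 -1 pre [ 0.4   0.08 -0.01  2.16 -0.03  0.73 -2.2 ]
10 -1 end [ 0.37  0.17  0.1   2.07 -0.08  0.74 -2.09]
5.05
```

```bash
python3 - <<'E'
from plan import *
from rig import manip
M=rot(np.radians(8))
manip.move_to(tcp(kp(-.06,.11),M),R2q(M)); print(manip.current_time(),manip.current_tool_pos())
manip.move_l(tcp(kp(-.06,.072),M),R2q(M),v=.1); print(manip.current_time(),manip.current_wrist_force())
for n in("scene","top"):
    d=manip.get_image(n); np.save(n+"2.npy",d,allow_pickle=True); cv2.imwrite(f"pics/{n}2.png",d["frame"])
    uv=proj(d,np.array([kp(-.06,.072),K,kp(-.05,.004)])); print(uv)
a=cv2.imread("pics/scene2.png")[95:215,270:430]; cv2.imwrite("pics/s6.png",cv2.resize(a,None,fx=5,fy=5,interpolation=cv2.INTER_CUBIC))
a=cv2.imread("pics/top2.png")[110:230,230:390]; cv2.imwrite("pics/t6.png",cv2.resize(a,None,fx=5,fy=5,interpolation=cv2.INTER_CUBIC))
E
```

```text
6.3667 [ 0.39433104 -0.19190204  0.40722877]
6.9 [ 0.44965118  0.24588499 -0.12903821]
[[319.01648335 147.93961369]
 [342.33798339 190.33187937]
 [322.43000135 177.30762804]]
[[291.03442075 170.92050998]
 [325.22216892 158.71182238]
 [298.8882774  173.66290451]]
```

View pics/s6.png

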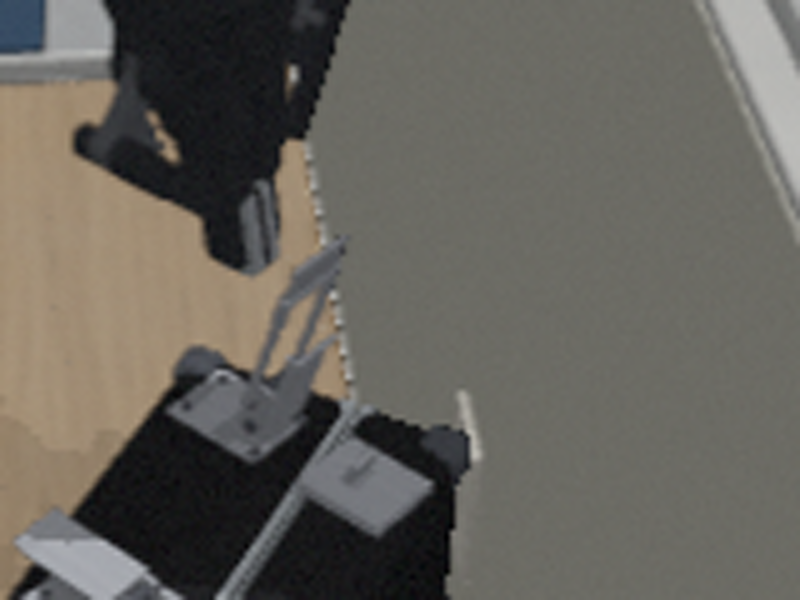

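View pics/t6.png

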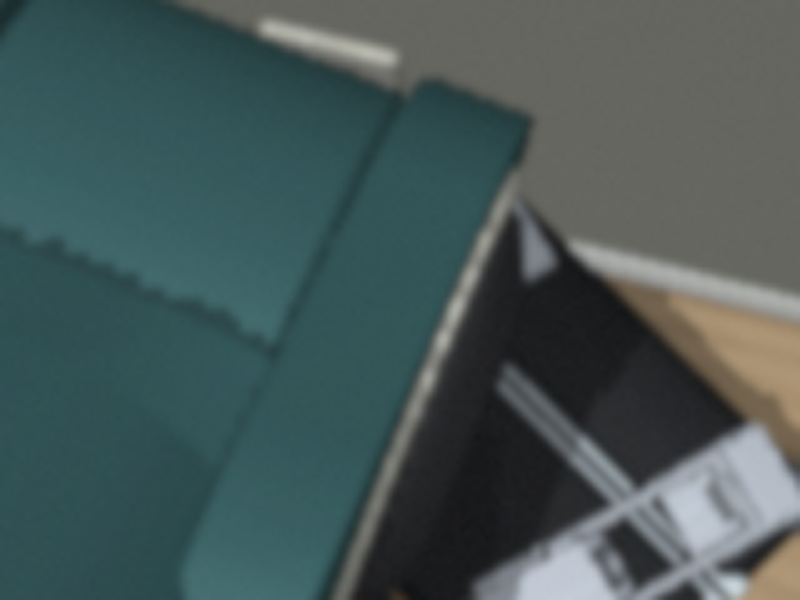

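```bash
python3 - <<'E'
from plan import *
from rig import manip
M=rot(np.radians(18))
for x,h,til in ((-.036,.070,13),(-.012,.066,18)):
    M=rot(np.radians(til))
    manip.move_l(tcp(kp(x,h),M),R2q(M),v=.07); print(manip.current_time(),manip.current_wrist_force().round(2),manip.current_joints().round(2))
d=manip.get_image("scene"); np.save("scene3.npy",d,allow_pickle=True); cv2.imwrite("pics/scene3.png",d["frame"])
a=d["frame"][95:215,270:430]; cv2.imwrite("pics/s7.png",cv2.resize(a,None,fx=5,fy=5,interpolation=cv2.INTER_CUBIC))
E
```

```text
7.4083 [-1.05 -0.84 -0.36] [ 0.45  0.09 -0.02  2.15 -0.06  0.67  1.  ]
7.8333 [ 0.11  0.28 -0.03] [ 0.49  0.1  -0.01  2.17 -0.12  0.56  1.11]
```

View pics/s7.png

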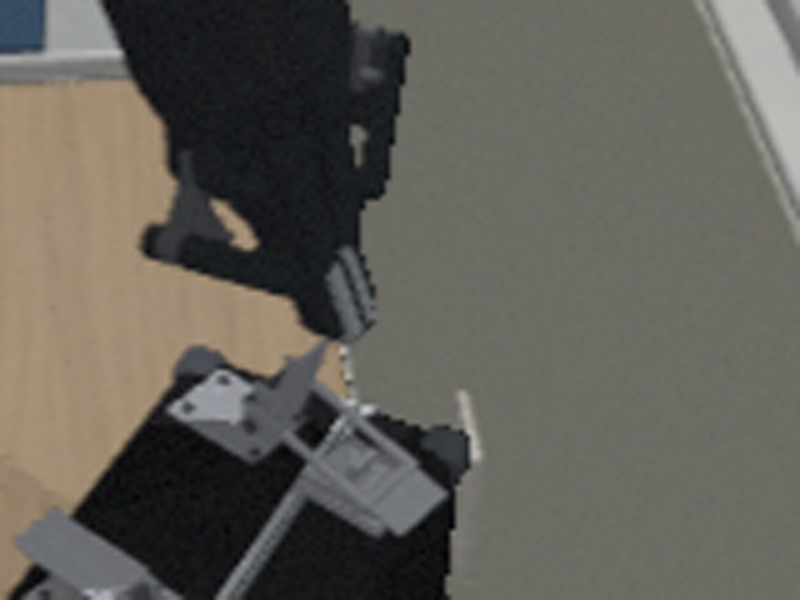

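```bash
cat >> plan.py <<'E'
def C(q,s=.038): return -.05-s*np.cos(q)+.008*np.sin(q), .004+s*np.sin(q)+.008*np.cos(q)
E
python3 - <<'E'
from plan import *
from rig import manip
def go(x,h,til,v=.08):
    M=rot(np.radians(til)); manip.move_l(tcp(kp(x,h),M),R2q(M),v=v)
    f=manip.current_wrist_force(); print(round(manip.current_time(),2),"tip",round(x,4),round(h,4),"F u,v,z",(f@np.c_[u,v,z]).round(2))
    return np.linalg.norm(f)
go(-.006,.060,18); go(-.006,.038,18)
for q,til in((1.57,18),(1.3,16),(1.1,14)):
    x,h=C(q)
    if q>1.5: h-=.004
    if go(x+.011,h+.002,til)>20: print("STOP");break
d=manip.get_image("scene"); np.save("scene4.npy",d,allow_pickle=True)
a=d["frame"][95:215,270:430]; cv2.imwrite("pics/s8.png",cv2.resize(a,None,fx=5,fy=5,interpolation=cv2.INTER_CUBIC))
E
```

```text
Traceback (most recent call last):
ValueError: all the input array dimensions except for the concatenation axis must match exactly, but along dimension 0, the array at index 0 has size 3 and the array at index 1 has size 1
```

```bash
cat >> plan.py <<'E'
def go(x,h,til,sp=.08):
    from rig import manip
    M=rot(np.radians(til)); manip.move_l(tcp(kp(x,h),M),R2q(M),v=sp)
    f=manip.current_wrist_force(); print(round(manip.current_time(),2),"tip",round(x,4),round(h,4),"F u,v,z",(f@np.c_[u,v,z]).round(2))
    return np.linalg.norm(f)
E
python3 - <<'E'
from plan import *
from rig import manip
go(-.006,.060,18); go(-.006,.038,18)
for q,til in((1.57,18),(1.3,16),(1.1,14)):
    x,h=C(q)
    if q>1.5: h-=.004
    if go(x+.011,h+.002,til)>20: print("STOP");break
d=manip.get_image("scene"); np.save("scene4.npy",d,allow_pickle=True)
a=d["frame"][95:215,270:430]; cv2.imwrite("pics/s8.png",cv2.resize(a,None,fx=5,fy=5,interpolation=cv2.INTER_CUBIC))
E
```

```text
8.39 tip -0.006 0.06 F u,v,z [-0.06  0.12 -1.16]
8.82 tip -0.006 0.038 F u,v,z [-0.5   0.86  0.98]
9.28 tip -0.031 0.04 F u,v,z [ 0.12 -0.3   0.79]
9.56 tip -0.0415 0.0448 F u,v,z [-0.74  1.03 -0.02]
9.81 tip -0.0491 0.0435 F u,v,z [-0.34 -0.81  0.23]
```

View pics/s8.png

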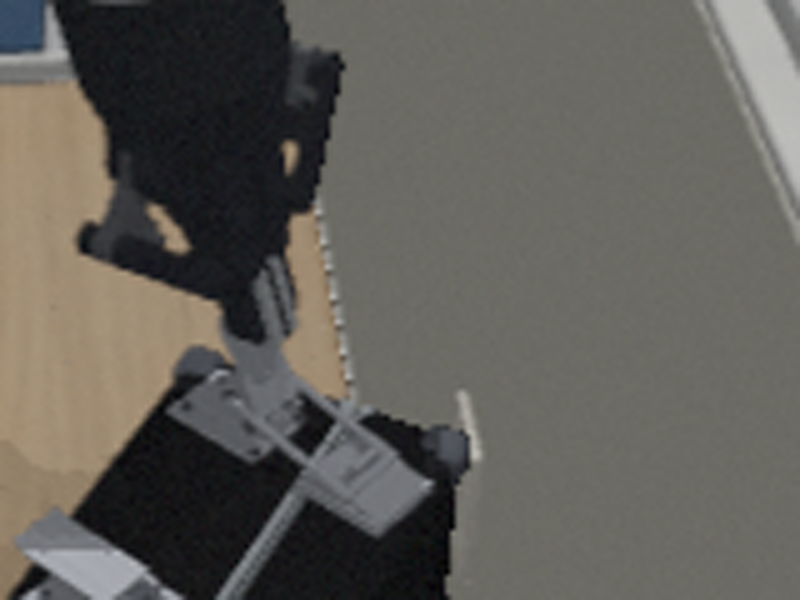

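The lever is being swung back. The finger is on its face around (255,335) in the zoom, and the loop is still over the keeper at about (365,455). I'll continue.

```bash
python3 - <<'E'
from plan import *
from rig import manip
for q,til in((.9,12),(.7,9),(.5,7),(.35,5),(.25,5),(.18,5)):
    x,h=C(q)
    if go(x+.011,h+.002,til,.07)>25: print("STOP");break
d=manip.get_image("scene"); np.save("scene5.npy",d,allow_pickle=True)
a=d["frame"][95:215,270:430]; cv2.imwrite("pics/s9.png",cv2.resize(a,None,fx=5,fy=5,interpolation=cv2.INTER_CUBIC))
E
```

```text
10.11 tip -0.0564 0.0407 F u,v,z [ 0.35 -0.52  0.36]
10.36 tip -0.0629 0.0366 F u,v,z [0.04 1.2  0.22]
10.61 tip -0.0685 0.0312 F u,v,z [-0.47 -0.45 -0.17]
10.86 tip -0.072 0.0265 F u,v,z [0.47 0.12 0.09]
11.11 tip -0.0738 0.0232 F u,v,z [ 0.54 -0.35 -0.6 ]
11.36 tip -0.075 0.0207 F u,v,z [-0.26 -0.53  0.79]
```

View pics/s9.png

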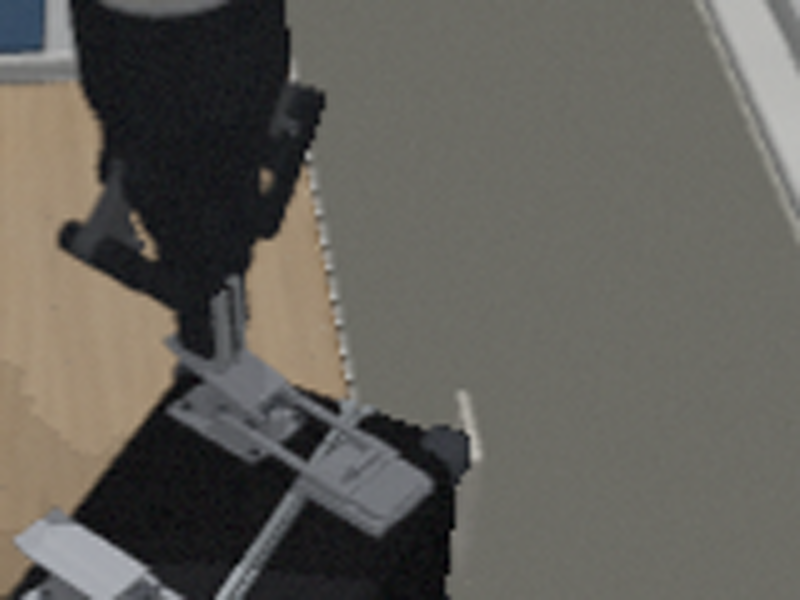

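```bash
python3 - <<'E'
from plan import *
from rig import manip
for h in (.017,.014,.012,.010,.008):
    if go(-.078,h,5,.03)>10: break
print(manip.current_time(), manip.current_tool_pos())
d=manip.get_image("scene"); np.save("scene6.npy",d,allow_pickle=True)
a=d["frame"][95:215,270:430]; cv2.imwrite("pics/s10.png",cv2.resize(a,None,fx=5,fy=5,interpolation=cv2.INTER_CUBIC))
E
```

```text
11.72 tip -0.078 0.017 F u,v,z [ 1.47 -0.31 -0.17]
11.97 tip -0.078 0.014 F u,v,z [ 0.81  1.83 -0.27]
12.22 tip -0.078 0.012 F u,v,z [-4.2  -2.65 12.34]
12.2167 [ 0.39362722 -0.17837754  0.30969485]
```

View pics/s10.png

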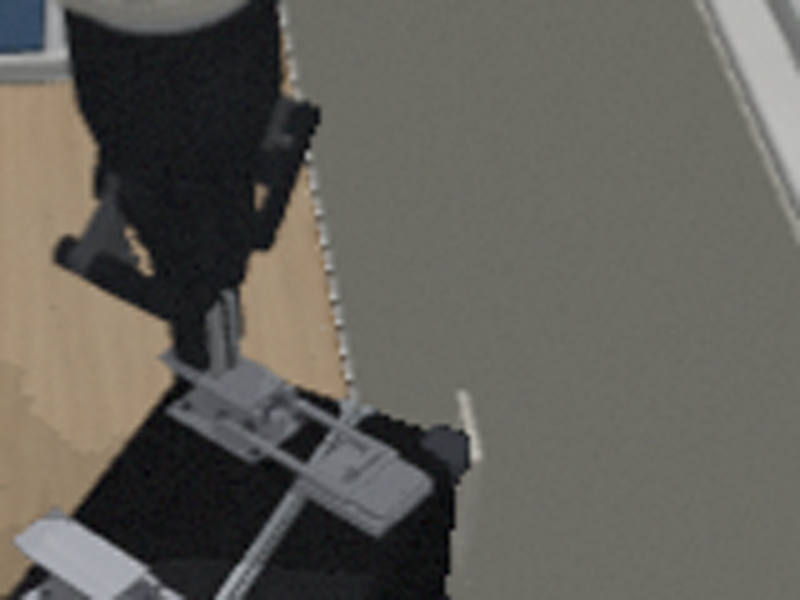

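```bash
python3 - <<'E'
from plan import *
from rig import manip
go(-.078,.06,5,.1); go(-.085,.15,0,.2)
q=manip.current_joints(); q[0]+=.5; q[1]-=.1; manip.move_joints(q); manip.pause(.3)
print(manip.current_time(),manip.current_tool_pos(),manip.current_wrist_force())
for nme,(y0,x0) in(("scene",(135,260)),("top",(130,265))):
    d=manip.get_image(nme); np.save(nme+"7.npy",d,allow_pickle=True)
    a=d["frame"][y0:y0+120,x0:x0+150]; cv2.imwrite(f"pics/{nme}7z.png",cv2.resize(a,None,fx=5,fy=5,interpolation=cv2.INTER_CUBIC))
E
```

```text
12.9 tip -0.078 0.06 F u,v,z [ 0.47  0.89 -0.3 ]
13.51 tip -0.085 0.15 F u,v,z [0.73 0.17 0.15]
14.7 [ 0.25954086 -0.33430928  0.49014624] [ 0.63998239  0.43883095 -0.64537009]
```

View pics/scene7z.png

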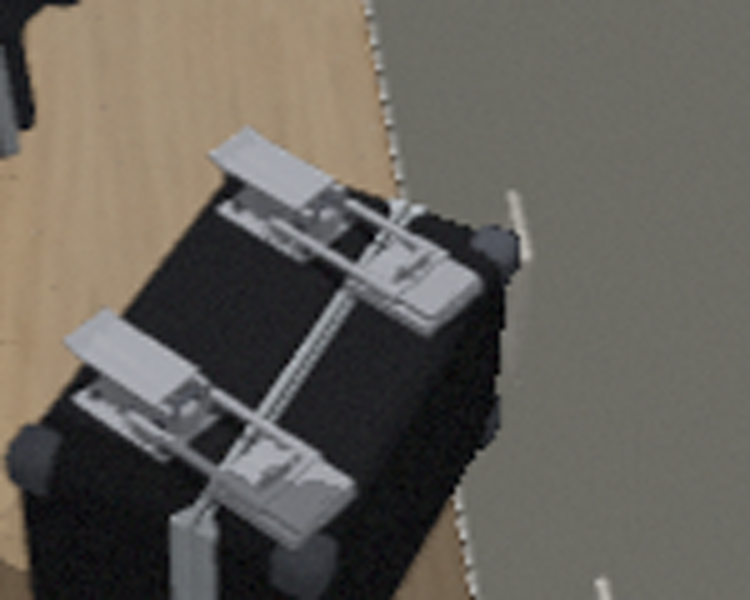

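View pics/top7z.png

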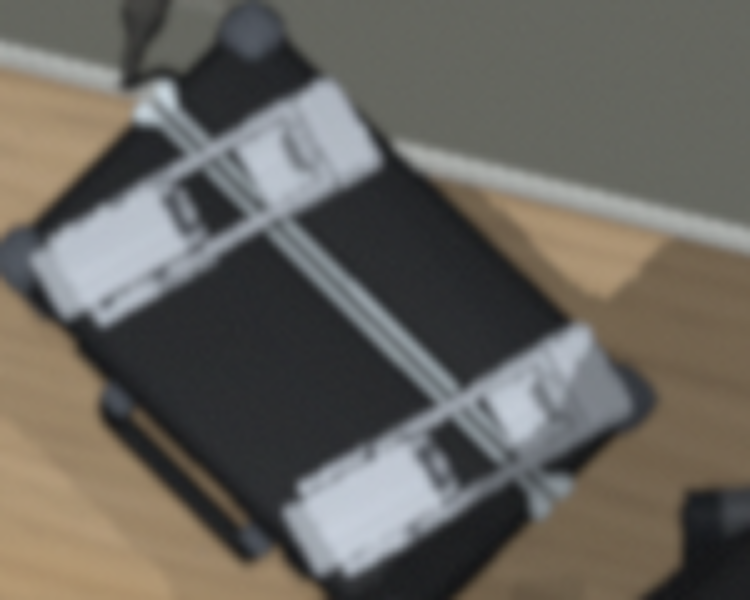

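The two latches now look the same in both views. The open one's lever lies flat (top zoom about (115,245)) and its loop is hooked over the keeper (about (300,150)). I'm handing the job in.

```bash
python3 -c "
from rig import manip
print(manip.finish_job(), manip.current_time())"
```

```text
the job is handed in; nothing more can be done
the job is handed in; nothing more can be done
```

The open latch is now shut, and I handed the job in at about 14.8 s of the 32 s allowed.

- **Loop:** I tipped it over with the closed fingertips pushing on the tab. It dropped over the keeper, and a picture confirmed this before I touched the lever.
- **Lever:** I swung it over and pressed it down. It met a firm stop at about 12 N, at the height expected for a shut lever (about 22 mm above the case's top).
- **Final check:** With the gripper clear of the case, both camera views show the newly shut latch looking the same as the one that was already shut. The lever lies flat and the loop is hooked.

- **Estimates that disagreed:** Two early estimates of the keeper's position along the latch differed by about 5 mm. I used the one that agreed with the visible hook and the shut latch. The latches also turned out to sit about 14° skewed to the case, so I worked along the latch's own axis.
- **Not measured:** I judged clearance from the monitor and the wall only from the pictures and a fitted arm model. Wrist forces read near zero apart from that final press.

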